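# Slide a repaired board under the curing lamp

## Robot

A 6-joint arm with a two-finger parallel gripper is mounted at the origin on the work surface. World frame = base frame: x ahead of the robot, y to its left, z up, the work surface at z = 0. Lengths are in m, angles in rad, forces in N, time in s.
With the tool pointing down it reaches from about 0.35 to 0.975 m from the base axis. Payload 4.9 kg.
Tool frame: the origin (TCP) lies midway between the tips of the shut fingers; the grasp point (between the pads) lies 19 mm behind it; y points along the fingers, z is the direction in which the jaws open and shut, and the axes are right-handed (so a half turn about y gives the same grasp; the last joint's range is limited). The gripper opens to 85 mm and grips with 20 to 120 N. Pads are 22 mm wide; open, the fingers measure 114 mm over their backs; the gripper's body (76 mm by 85 mm) begins 54 mm behind the grasp point. The pads swing forward as they close: fully open they stand 13 mm farther back than shut.
Start: joints at [-1.227, 0.053, 1.613, -0, 1.476, -0.119], TCP at [0.279, -0.559, 0.231] pointing down, gripper open.
Joint ranges: [-3.01, 3.01], [-1.01, 2.22], [0.06, 2.58], [-1.02, 4.17], [0.09, 2.62], [-3.14, 3.14]. Speed limits (rad/s): [2.57, 2.57, 3.14, 3.14, 3.14, 3.14].

## Interface

Orientations are given as a unit quaternion [w, x, y, z].
In Python, from plant import * gives the robot as it stands.
- The arm moves only by the shell command python3 -m crank 'ROWS'. ROWS is JSON, a list that holds one entry, the list of rows, each a list of 5 numbers: the gripper command: -1 is shut, 1 is fully open, values between are in proportion, then the shift along the tool's x, y, z in cm, then the turn about the tool's y in degrees. In form: [[[jaw, dx, dy, dz, twist], ...]]. A call has 1 to 8 rows; each row shifts and turns the commanded pose from where the row before left it, along the tool's axes as they then stand; what a row does not reach is not made up. A row lasts 1/8 s, in which the tool goes at most 62.5 mm and 10.7 degrees, less where a joint would pass 70% of its speed; a pose out of reach is approached as far as the arm can. A call with a gripper value outside its range is refused whole. The fingers move at their own pace and stop on an object; the grip force is fixed at half the most. Time passes only in rows, so rows that do not move let the fingers close. It gives the time, the measured TCP pose, the force and the opening at its end, in the units of the state.
- state(): the state, without advancing time (a new reading comes with each control period).
- grab_frame(name): name is "scene" or "top" or "wrist"; returns a dict with "frame" (384x512x3 uint8, red, green, blue), "fx", "fy", "cx", "cy" (pixels), "pose" (4x4, takes a point from camera to world coordinates). Camera axes: x right, y up, looking along -z (the intrinsics and any distortion apply to the point x, -y, -z); pixel columns grow to the right and rows downward; lengths in m; the calibration is good to about 2 mm. A picture is of the moment at which its call begins. There is no depth.
- job_done(): hands the job in, once; it reports no verdict.
The state is a dict: "time": time; "joint_pos": joint angles; "joint_vel": joint speeds; "joint_efforts": joint torques, N m; "tool_pos": TCP position; "tool_rot": TCP orientation; "contact_force": force on the tool from outside, world axes, zero at the start; "ft_torque": the same for the moment, N m; "gripper_width": opening from 0.0 (shut) to 1.0 (fully open).
Only numpy, scipy, OpenCV 4.12 (cv2) and the standard library are available. Lean on these libraries where they do the work, as an engineer would, in place of code of your own. Each camera call takes 0.05 s, during which the arm holds its last target.

## Task

Load the repaired board for curing: push the green circuit board along the mat on its standoffs and under the low curing lamp until its leading edge is fully home and flush against the lamp's back wall, then press the green start button on top of the lamp all the way down and let it come up again. Push the board steadily with the fingertips and only by its bare edges: never lift, tip or fling it, and keep off its components, which must not scrape the lamp either. Leave the flux jar, the loupe and the screwdriver where they are.

Things in the scene. Friction and masses are not known exactly. Their poses are not given: they have to be found in the camera images.
- board: Loose green circuit board, about 0.22 kg (varies), 146 long (x) by 92 wide (y), 2 thick, on four brass standoffs 8 in diameter and 10 high: top face 12 and tallest component 23 above the mat. Origin under its centre, at the standoffs' feet; x points to the leading edge. Standoffs 10 in from the leading edge, 26 from the tail edge: pressing down on the tail tips it. Slides with 1 to 2 N.
- board_lead (a point): Middle of the board's leading edge, half-way through its thickness (11 above the mat). Axes as the board's.
- board_tail (a point): Middle of the board's tail edge, half-way through its thickness (11 above the mat): the edge to push on. The tail end is a bare handling rail 17 wide behind a white line, no components within 30 of the tail edge. Axes as the board's.
- components: All components on the board's top face (aluminium heat sink, yellow and black transformer, three blue capacitors, white connector, black chip), up to 11 high, fixed to it; 9 or more in from the long sides, 20 from the leading edge, 30 from the tail edge. Not to be touched. Origin on the top face at its centre, axes as the board's.
- lamp: White curing lamp fixed on the mat: a low portal 110 deep (x), 144 wide (y), top 54 above the mat, cooling fins on its rear half to 63. Opening at its front (-x, orange strip over it) 112 wide, 28 high: 10 play each side of the board, 5 headroom. Origin: centre of its footprint, on the mat; x points from the opening to the back wall. The mat's top is 2 above the bench (z = 0).
- lamp_mouth (a point): Middle of the opening in the plane of the lamp's front, 11 above the mat. Axes as the lamp's.
- lamp_stop (a point): Middle of the inner face of the lamp's back wall, 11 above the mat, 102 behind the mouth. When the board is home, its leading edge lies against this face and its tail sticks 44 out of the lamp. Axes as the lamp's.
- start_button (a joint): Travel of the lamp's start button in m: 0 up, 0.006 fully down; a spring returns it; fully down takes about 5 N.
- start_button_top (a point): Centre of the top of the green round start button, 22 in diameter, standing 10 out of its black housing (38 in diameter) on the front half of the lamp's top, 76 above the mat; pressed straight down.
- flux_jar: Amber flux jar with a white cap, 42 in diameter, 45 high, standing loose. Origin at the centre of its underside. Leave alone.
- loupe: Black eye loupe, 42 in diameter at the foot, 36 high, standing loose. Origin at the centre of its underside. Leave alone.
- screwdriver: Small grey-handled screwdriver, 150 long, lying loose along its own x. Origin at its middle, at its underside. Leave alone.
Not all that is in view belongs to the job. Several things have the shape of the lamp; the one meant has the colours described above.

How it is judged:
By the outcome, as a careful person would: the job done as asked, in the order asked, and still so for the second after the job is handed in, with the robot touching nothing.
It also fails if it takes over 72 s, if anything falls off the work surface, if the arm or the gripper's body presses on something with over 40 N, if the wrist force passes 120 N, or if a joint passes its speed limit or range.

## Working session

There is one attempt and no reset: what is moved stays moved. The work goes in short steps, Python scripts to look and compute and a shell command to move; the robot and the scene stay as the last step left them, time stands still between calls to the robot, and variables do not carry over. Pictures are saved under pics/ and viewed, and the job is handed in when it is done.

```bash
mkdir -p pics; ls; python3 - <<'E'
from plant import *
import cv2,numpy as np
s=state(); print({k:np.round(v,3).tolist() for k,v in s.items()})
for n in ["scene","top","wrist"]:
    f=grab_frame(n); cv2.imwrite(f"pics/{n}0.png",f["frame"][...,::-1]); print(n,{k:(np.round(v,4).tolist()) for k,v in f.items() if k!="frame"})
E
```

```text
pics
{'time': 0.0, 'joint_pos': [-1.227, 0.053, 1.614, -0.0, 1.476, -0.119], 'joint_vel': [0.001, 0.002, -0.002, -0.001, 0.001, 0.001], 'joint_efforts': [0.0, -39.368, -37.018, -0.0, 0.007, 0.0], 'tool_pos': [0.279, -0.559, 0.23], 'tool_rot': [0.162, -0.162, 0.689, -0.688], 'contact_force': [-0.066, 0.263, 0.479], 'ft_torque': [0.033, 0.005, -0.053], 'gripper_width': 1.0}
scene {'fx': 431.0167, 'fy': 431.0167, 'cx': 248.768, 'cy': 191.2753, 'pose': [[-0.3291, -0.5129, 0.7928, 1.3348], [0.9443, -0.184, 0.2729, 0.1493], [0.0059, 0.8385, 0.5449, 0.6216], [0.0, 0.0, 0.0, 1.0]]}
top {'fx': 425.0741, 'fy': 425.0741, 'cx': 253.5685, 'cy': 184.6173, 'pose': [[0.012, 0.9942, -0.1068, 0.4885], [-0.9999, 0.0111, -0.0096, -0.1111], [-0.0084, 0.1069, 0.9942, 0.915], [0.0, 0.0, 0.0, 1.0]]}
wrist {'fx': 293.2964, 'fy': 293.2964, 'cx': 254.8663, 'cy': 190.8281, 'pose': [[0.4471, 0.8624, 0.2375, 0.3388], [-0.8945, 0.4316, 0.1167, -0.5281], [-0.0019, -0.2646, 0.9643, 0.3718], [0.0, 0.0, 0.0, 1.0]]}
```

View pics/scene0.png

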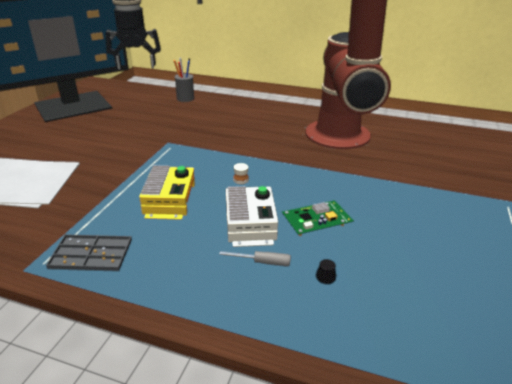

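View pics/top0.png

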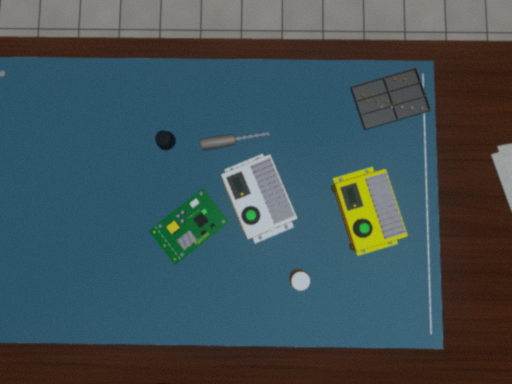

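View pics/wrist0.png

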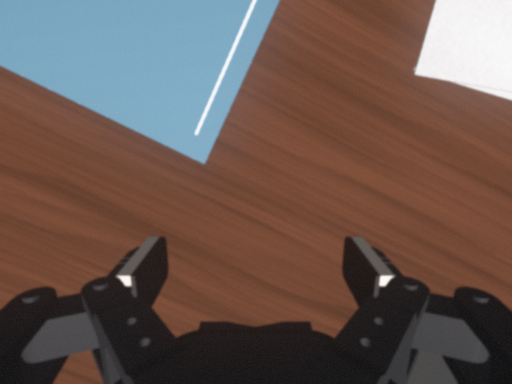

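The top view shows the white lamp around (258,197), with its button at (251,215) and its opening facing left. The board is around (188,226), the yellow decoy lamp around (370,210), the flux jar at (300,281), the loupe at (165,140) and the screwdriver at (235,140). I'll zoom in next.

```bash
python3 - <<'E'
import cv2
a=cv2.imread("pics/top0.png"); c=a[145:275,140:305]; cv2.imwrite("pics/top0z.png",cv2.resize(c,None,fx=4.6,fy=4.6,interpolation=cv2.INTER_CUBIC))
a=cv2.imread("pics/scene0.png"); c=a[155:285,210:365]; cv2.imwrite("pics/scene0z.png",cv2.resize(c,None,fx=4.6,fy=4.6,interpolation=cv2.INTER_CUBIC))
E
```

```text
(no output)
```

View pics/top0z.png

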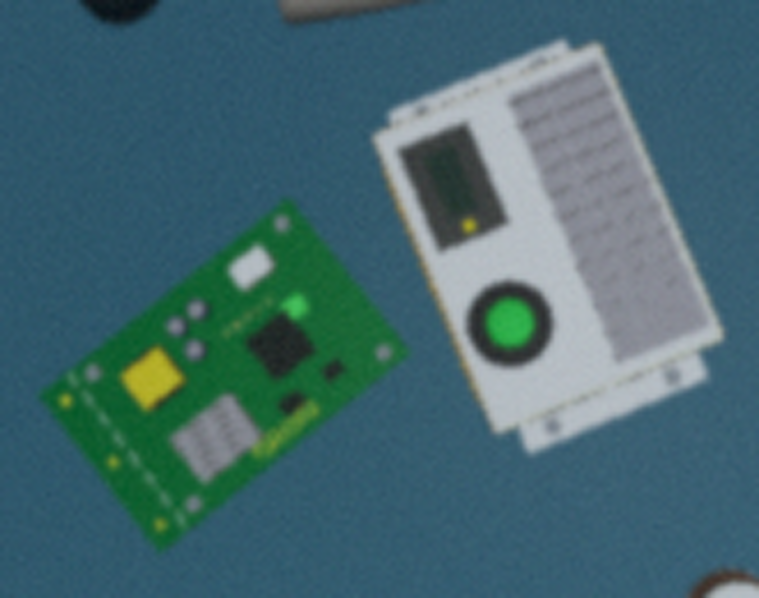

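View pics/scene0z.png

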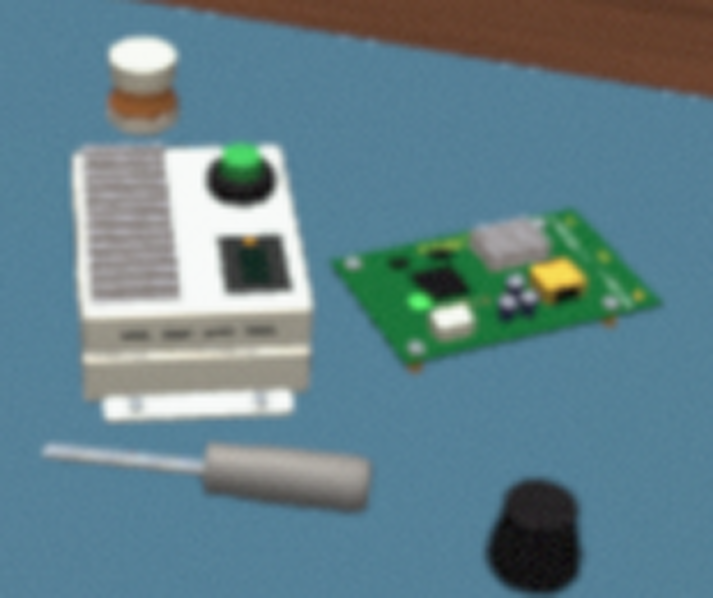

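```bash
cat > h.py <<'E'
import numpy as np, cv2
from scipy.optimize import least_squares
CAM={}
def cam(f): return dict(fx=f["fx"],fy=f["fy"],cx=f["cx"],cy=f["cy"],pose=np.array(f["pose"]))
TOP=dict(fx=425.0741,fy=425.0741,cx=253.5685,cy=184.6173,pose=np.array([[0.012,0.9942,-0.1068,0.4885],[-0.9999,0.0111,-0.0096,-0.1111],[-0.0084,0.1069,0.9942,0.915],[0,0,0,1]]))
SC=dict(fx=431.0167,fy=431.0167,cx=248.768,cy=191.2753,pose=np.array([[-0.3291,-0.5129,0.7928,1.3348],[0.9443,-0.184,0.2729,0.1493],[0.0059,0.8385,0.5449,0.6216],[0,0,0,1]]))
def proj(c,P):
    P=np.atleast_2d(P); q=(P-c["pose"][:3,3])@c["pose"][:3,:3]
    return np.c_[c["cx"]+c["fx"]*q[:,0]/-q[:,2], c["cy"]-c["fy"]*q[:,1]/-q[:,2]]
def unproj(c,px,z):
    px=np.atleast_2d(px).astype(float)
    d=np.c_[(px[:,0]-c["cx"])/c["fx"],-(px[:,1]-c["cy"])/c["fy"],-np.ones(len(px))]@c["pose"][:3,:3].T
    o=c["pose"][:3,3]; t=(z-o[2])/d[:,2]; return o+d*t[:,None]
def fit(obs,x0):
    """obs: list of (cam, local pts Nx3 (z in world), px Nx2); returns x,y,yaw"""
    def r(p):
        C,S=np.cos(p[2]),np.sin(p[2]); R=np.array([[C,-S,0],[S,C,0],[0,0,1]])
        return np.concatenate([(proj(c,L@R.T+[p[0],p[1],0])-px).ravel() for c,L,px in obs])
    s=least_squares(r,x0,x_scale=[.01,.01,.1]); return s.x,s.fun.reshape(-1,2)
def zo(p,x0,y0,k=4.6): return (np.array(p,float)+.5)/k-.5+[x0,y0]
BT=np.array([[.073,.046,.014],[.073,-.046,.014],[-.073,-.046,.014],[-.073,.046,.014]])
LT=np.array([[.055,.072,.056],[.055,-.072,.056],[-.055,-.072,.056],[-.055,.072,.056]])
E
python3 - <<'E'
from h import *
b=zo([(290,200),(408,352),(162,551),(40,398)],140,145)
l=zo([(600,42),(722,338),(496,432),(375,137)],140,145)
bs=zo([(410,368),(332,262),(570,208),(662,302)],210,155)
ls=zo([(84,315),(75,152),(281,147),(312,303)],210,155)
for o in ([(TOP,BT,b)],[(SC,BT,bs)],[(TOP,BT,b),(SC,BT,bs)]):
    x,r=fit(o,[.4,.05,-.6]); print("board",np.round(x,4),np.degrees(x[2]),np.abs(r).max(),np.round(unproj(o[0][0],o[0][2],.014),3).tolist())
for o in ([(TOP,LT,l)],[(SC,LT,ls)],[(TOP,LT,l),(SC,LT,ls)]):
    x,r=fit(o,[.45,-.1,-1]); print("lamp",np.round(x,4),np.degrees(x[2]),np.abs(r).max(),np.round(r,1).tolist())
print("btn",unproj(TOP,zo([(510,322)],140,145),.078),unproj(SC,zo([(241,153)],210,155),.078))
print("loupe",unproj(TOP,[[165.5,139]],.038),"jar",unproj(TOP,[[300.5,280]],.047),"scr",unproj(TOP,[[201,144],[235,139],[269,134]],.01))
E
```

```text
board [ 0.4959  0.0338 -0.88  ] -50.41811349058707 0.8673666551670749 [[0.577, 0.006, 0.014], [0.507, -0.05, 0.014], [0.416, 0.06, 0.014], [0.484, 0.119, 0.014]]
board [ 0.4977  0.0338 -0.858 ] -49.15765857413586 0.6557698334448787 [[0.581, 0.009, 0.014], [0.509, -0.05, 0.014], [0.416, 0.059, 0.014], [0.486, 0.118, 0.014]]
board [ 0.4963  0.0338 -0.8727] -49.99921457997284 0.9083461503892352 [[0.577, 0.006, 0.014], [0.507, -0.05, 0.014], [0.416, 0.06, 0.014], [0.484, 0.119, 0.014]]
lamp [ 0.558  -0.1135 -1.1675] -66.89547810431077 1.0824058571226374 [[0.0, -0.5], [1.1, 0.3], [-0.3, 0.9], [-0.8, -0.8]]
lamp [ 0.5586 -0.1136 -1.1661] -66.8103795531875 0.7023796289084316 [[-0.4, -0.0], [-0.1, -0.3], [-0.1, -0.7], [0.6, 0.7]]
lamp [ 0.5581 -0.1136 -1.1671] -66.86880745178597 1.1425461058170185 [[0.1, -0.6], [1.1, 0.2], [-0.2, 0.8], [-0.8, -0.8], [-0.3, -0.2], [0.0, -0.4], [0.0, -0.8], [0.6, 0.6]]
btn [[ 0.51905462 -0.09765863  0.078     ]] [[ 0.51958596 -0.09857532  0.078     ]]
loupe [[0.67714006 0.08375056 0.038     ]] jar [[ 0.39058257 -0.19907199  0.047     ]] scr [[ 0.67293046  0.0125661   0.01      ]
 [ 0.68469813 -0.06091969  0.01      ]
 [ 0.69647984 -0.13449313  0.01      ]]
```

```bash
cat >> h.py <<'E'
from scipy.spatial.transform import Rotation as Ro
def RT(s):
    q=s["tool_rot"]; return Ro.from_quat([q[1],q[2],q[3],q[0]]).as_matrix()
def go(s,tgt,xdir_deg=None):
    """cm shift in current tool axes to reach tgt, and twist deg so tool x points to xdir (yaw)"""
    R=RT(s); d=R.T@(np.array(tgt)-s["tool_pos"])*100
    yaw=np.degrees(np.arctan2(R[1,0],R[0,0])); tw=None
    if xdir_deg is not None: tw=-((xdir_deg-yaw+180)%360-180)*np.sign(-R[2,1])  # tool y is down -> +twist lowers yaw
    print("tool yaw(x)",round(yaw,2),"shift cm",np.round(d,2),"twist",tw)
LAMP=np.array([.5581,-.1136]);LY=-1.1671
U=np.array([np.cos(LY),np.sin(LY)]);V=np.array([-U[1],U[0]])
def bl(x): 
    d=np.array(x[:2])-LAMP; return "u %.1f v %.1f mm th %.2f deg"%(d@U*1e3,d@V*1e3,np.degrees(x[2]-LY))
E
python3 - <<'E'
from h import *
from plant import *
s=state(); R=RT(s); print(np.round(R,3))
B=np.array([.4963,.0338]);a=np.radians(-50);bx=np.array([np.cos(a),np.sin(a)]);by=np.array([-bx[1],bx[0]])
c=B+.052*bx+.046*by; st=c+by*(.0145+.02); print(c,st, bl([.4963,.0338,a]), by)
go(s,[*st,.12],-50); go(s,[*st,.12],-66.9)
E
```

```text
[[-0.895 -0.001  0.446]
 [-0.446  0.002 -0.895]
 [-0.    -1.    -0.002]]
[0.564963   0.02353392] [0.59139153 0.04571009] u -159.8 v 1.1 mm th 16.87 deg [0.76604444 0.64278761]
tool yaw(x) -153.48 shift cm [-54.95  11.11 -40.12] twist -103.4822172095387
tool yaw(x) -153.48 shift cm [-54.95  11.11 -40.12] twist -86.58221720953873
```

```bash
python3 -m crank '[[[-1,-4.5,0,-3.3,0],[-1,-4.5,0,-3.3,0],[-1,-4.5,0,-3.3,0],[-1,-4.5,0,-3.3,0],[-1,-4.5,0,-3.3,0],[-1,-4.5,0,-3.3,0],[-1,-4.5,0,-3.3,0],[-1,-4.5,0,-3.3,0]]]'; python3 -m crank '[[[-1,-4.5,0,-3.3,0],[-1,-4.5,0,-3.3,0],[-1,-4.5,0,-3.3,0],[-1,0,0,0,-10],[-1,0,0,0,-10],[-1,0,0,0,-10],[-1,0,0,0,-10],[-1,0,0,0,-10]]]'; python3 - <<'E'
from h import *
from plant import *
s=state(); print(s["joint_pos"],s["time"]); go(s,[.5914,.0457,.06],-58)
E
```

```text
time: 1.15
tool_pos: [0.4837, -0.1605, 0.2311]
tool_rot: [-0.162, 0.162, -0.688, 0.688]
contact_force: [1.7, 0.9, 0.1]
gripper_width: 0.001
time: 2.15
tool_pos: [0.5596, -0.0133, 0.2308]
tool_rot: [0.439, -0.44, 0.554, -0.554]
contact_force: [0.1, 0.7, -0.2]
gripper_width: 0.0
[-1.56770672e-01 -1.01756887e-01  1.76542807e+00  1.79514130e-05
  1.47873766e+00  7.27199154e-02] 2.15
tool yaw(x) -103.15 shift cm [-6.47 17.08  1.76] twist -45.14893611288437
```

```bash
python3 -m crank '[[[-1,-3.2,3,0.9,0],[-1,-3.2,3,0.9,0],[-1,0,2.5,0,-9],[-1,0,2.5,0,-9],[-1,0,2,0,-9],[-1,0,0,0,-9],[-1,0,0,0,-9],[-1,0,0,0,0]]]'; python3 - <<'E'
from h import *
from plant import *
s=state(); go(s,[.5914,.0457,.007],-58)
for n in ["scene","top","wrist"]:
    f=grab_frame(n); cv2.imwrite(f"pics/{n}1.png",f["frame"][...,::-1])
a=cv2.imread("pics/scene1.png")[130:285,190:390]; cv2.imwrite("pics/scene1z.png",cv2.resize(a,None,fx=3.8,fy=3.8,interpolation=cv2.INTER_CUBIC))
E
```

```text
time: 3.15
tool_pos: [0.592, 0.0446, 0.1009]
tool_rot: [-0.617, 0.617, -0.346, 0.346]
contact_force: [-0.2, -0.1, -1.0]
gripper_width: -0.0
tool yaw(x) -58.59 shift cm [-0.12  9.39  0.01] twist -0.5889663635528279
```

View pics/scene1z.png

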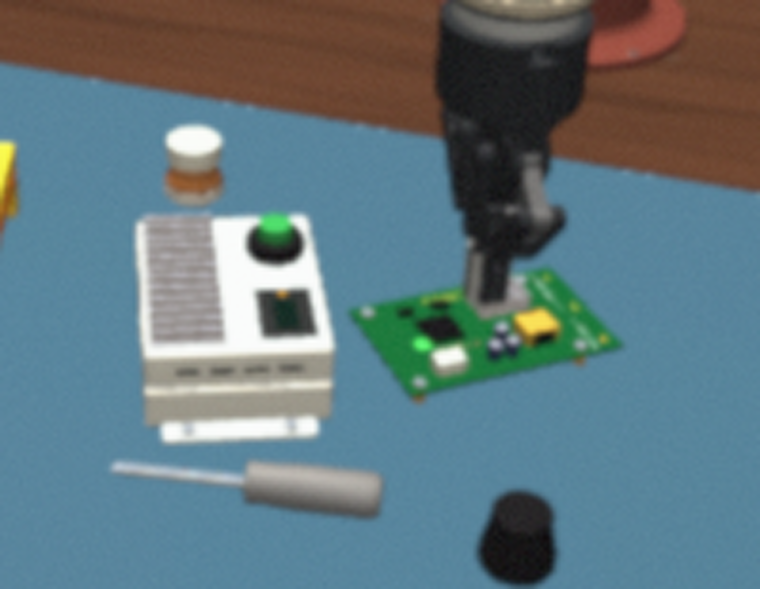

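View pics/wrist1.png

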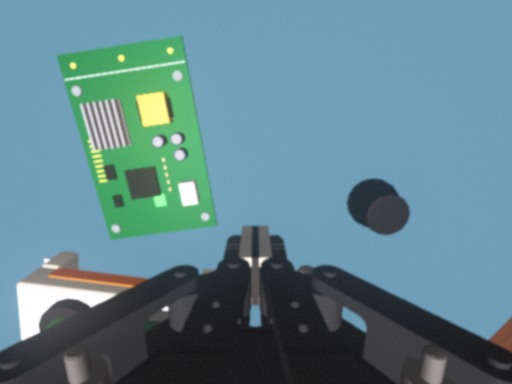

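View pics/top1.png

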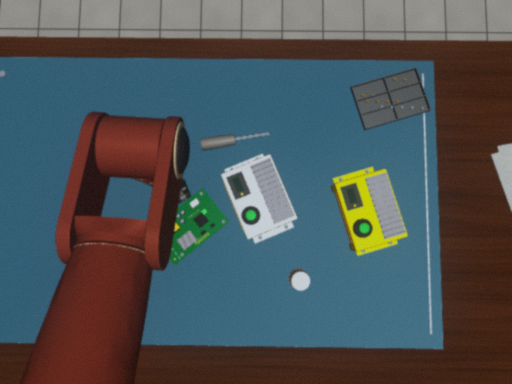

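The wrist view shows the whole board (corners (59,55), (182,37), (216,225), (111,239)). The shut fingertips, at (255,240), hang off its left side near the lead. The loupe is well clear at (380,205). I'll descend beside the board.

```bash
python3 -m crank '[[[-1,0,3,0,0],[-1,0,3,0,0],[-1,0,2,0,0],[-1,0,1.3,0,0],[-1,0,0,0,0]]]'; python3 - <<'E'
from h import *
from plant import *
s=state(); go(s,[.5914,.0457,.007],-58); print(s["contact_force"])
f=grab_frame("wrist"); cv2.imwrite("pics/wrist2.png",f["frame"][...,::-1])
c=cam(f)
b=np.array([(216,225),(111,239)])
f=grab_frame("scene");a=f["frame"][130:285,190:390,::-1]; cv2.imwrite("pics/scene2z.png",cv2.resize(a,None,fx=3.8,fy=3.8,interpolation=cv2.INTER_CUBIC))
E
```

```text
time: 3.92
tool_pos: [0.5918, 0.0446, 0.0075]
tool_rot: [-0.617, 0.617, -0.346, 0.345]
contact_force: [0.3, -0.4, -0.2]
gripper_width: 0.002
tool yaw(x) -58.5 shift cm [-0.11  0.05  0.02] twist -0.5018699235122313
[ 0.30353777 -0.39746097 -0.18526803]
```

View pics/wrist2.png

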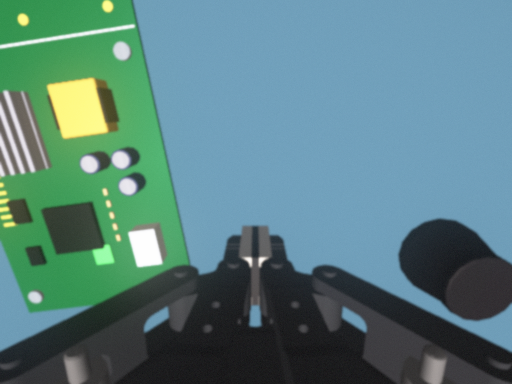

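View pics/scene2z.png

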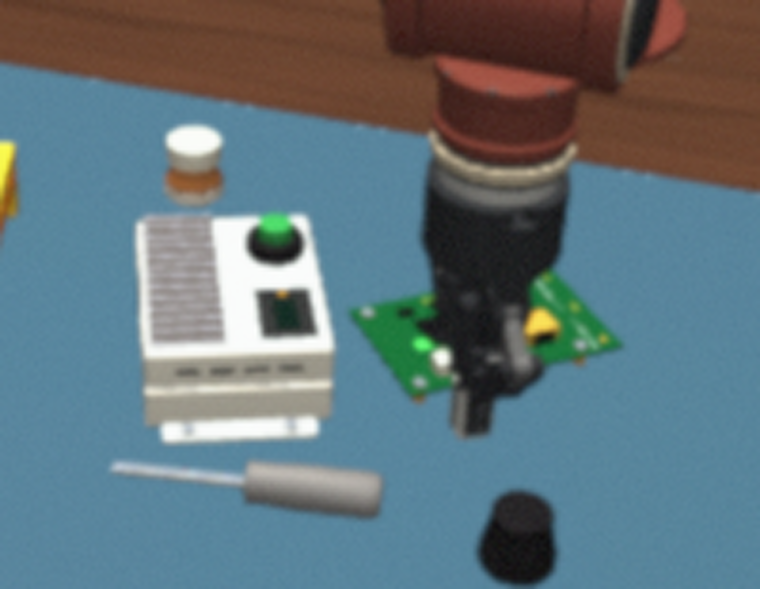

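The tip hangs free at z 7.5 mm, beside the board's left edge (edge about (183,240) against fingers starting at about (228,245)). Next I push gently sideways.

```bash
python3 -m crank '[[[-1,0,0,-0.4,0],[-1,0,0,-0.4,0],[-1,0,0,-0.4,0],[-1,0,0,-0.4,0],[-1,0,0,-0.3,0],[-1,0,0,-0.3,0],[-1,0,0,-0.3,0],[-1,0,0,-0.3,0]]]'; python3 - <<'E'
from h import *
from plant import *
s=state(); print(s["contact_force"])
f=grab_frame("wrist"); cv2.imwrite("pics/wrist3.png",f["frame"][...,::-1])
np.save("w3.npy",np.array(f["pose"]))
E
```

```text
time: 5.03
tool_pos: [0.5683, 0.0299, 0.0083]
tool_rot: [0.617, -0.617, 0.345, -0.345]
contact_force: [1.2, 0.3, 1.0]
gripper_width: 0.005
[1.17441156 0.31346703 1.00641539]
```

View pics/wrist3.png

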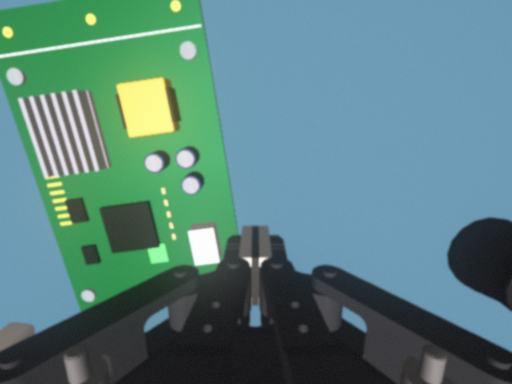

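The board edge at (236,228) now meets the finger with about 1.2 N, so contact has just been made. I'll keep pushing sideways.

```bash
python3 -m crank '[[[-1,0,0,-0.25,0],[-1,0,0,-0.25,0],[-1,0,0,-0.25,0],[-1,0,0,-0.25,0],[-1,0,0,-0.25,0]]]'; python3 - <<'E'
from h import *
from plant import *
s=state(); print(s["contact_force"])
f=grab_frame("wrist"); cv2.imwrite("pics/wrist4.png",f["frame"][...,::-1])
np.save("w4.npy",np.array(f["pose"]))
E
```

```text
time: 5.7
tool_pos: [0.5578, 0.0234, 0.0084]
tool_rot: [0.617, -0.617, 0.345, -0.346]
contact_force: [0.9, 0.3, 0.1]
gripper_width: 0.0
[0.91460941 0.34831772 0.1223603 ]
```

View pics/wrist4.png

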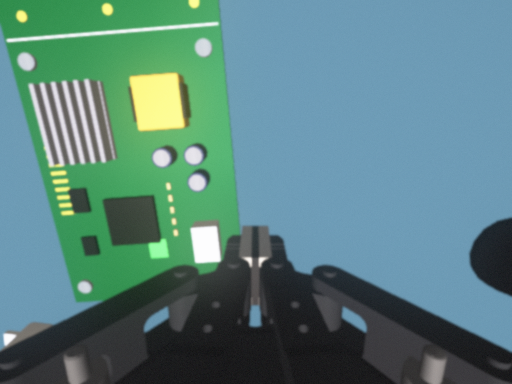

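```bash
cat >> h.py <<'E'
def WC(p): return dict(fx=293.2964,fy=293.2964,cx=254.8663,cy=190.8281,pose=p)
E
python3 - <<'E'
from h import *
c=WC(np.load("w4.npy"))
# right-lead corner, line ends (edges)
L=np.array([[.073,-.046,.014],[-.056,-.046,.014],[-.056,.046,.014]])
px=np.array([(77,302),(5,41),(220,24)])
x,r=fit([(c,L,px)],[.49,.03,-1.0]); print(np.round(x,4),np.degrees(x[2]),bl(x),np.round(r,1).tolist())
c=WC(np.load("w3.npy"))
E
```

```text
[ 0.4877  0.0317 -0.9461] -54.20940507957278 u -161.2 v -7.7 mm th 12.66 deg [[-0.7, 2.0], [-1.0, -0.0], [1.5, -0.9]]
```

The board has turned about 4° to θ=12.7° and sits at v=-7.7 mm. A two-finger tail push along an arc should remove both. I'll back off, rise, and go behind the tail.

```bash
python3 -m crank '[[[-1,0,0,0.5,0],[-1,0,0,1.5,0],[-1,0,-4,0,0],[-1,0,-3.5,0,0],[-1,0,0,0,0]]]'; python3 - <<'E'
from h import *
from plant import *
s=state(); go(s,[.424,.120,.07],-54.2)
f=grab_frame("wrist"); cv2.imwrite("pics/wrist5.png",f["frame"][...,::-1])
np.save("w5.npy",np.array(f["pose"]))
E
```

```text
time: 6.38
tool_pos: [0.5783, 0.0342, 0.0873]
tool_rot: [0.618, -0.616, 0.343, -0.348]
contact_force: [-0.1, 0.4, -0.3]
gripper_width: -0.003
tool yaw(x) -58.46 shift cm [-15.39   1.62  -8.68] twist -4.255822830036095
```

View pics/wrist5.png

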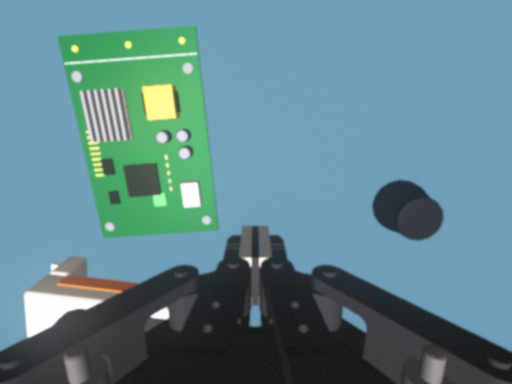

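The full board is visible, with corners (59,37), (196,27), (218,230) and (103,238). I'll fit the pose from these.

```bash
python3 - <<'E'
from h import *
c=WC(np.load("w5.npy"))
px=np.array([(218,230),(103,238),(59,37),(196,27)])
x,r=fit([(c,BT,px)],[.49,.03,-1.0]); print(np.round(x,4),np.degrees(x[2]),bl(x),np.round(r,1).tolist())
E
python3 -m crank '[[[0.3,-4.5,0,-2.5,0],[0.3,-4.5,0,-2.5,0],[0.3,-4,0,-2,0],[0.3,-2.4,0,-1.7,0],[0.3,0,2,0,-4.2],[0.3,0,0,0,0]]]'
python3 - <<'E'
from h import *
from plant import *
s=state(); go(s,[.424,.120,.07],-54.2); print(s["gripper_width"])
f=grab_frame("wrist"); cv2.imwrite("pics/wrist6.png",f["frame"][...,::-1])
f=grab_frame("scene");a=f["frame"][100:255,240:440,::-1]; cv2.imwrite("pics/scene6z.png",cv2.resize(a,None,fx=3.8,fy=3.8,interpolation=cv2.INTER_CUBIC))
f=grab_frame("top");a=f["frame"][130:285,120:320,::-1]; cv2.imwrite("pics/top6z.png",cv2.resize(a,None,fx=3.8,fy=3.8,interpolation=cv2.INTER_CUBIC))
E
```

```text
[ 0.488   0.0314 -0.9549] -54.714031766585066 u -160.9 v -7.5 mm th 12.16 deg [[0.6, 1.7], [0.1, 1.0], [-1.3, -1.0], [0.8, -0.7]]
time: 7.18
tool_pos: [0.4177, 0.1198, 0.0606]
tool_rot: [-0.628, 0.63, -0.324, 0.321]
contact_force: [0.4, 0.1, 0.2]
gripper_width: 0.646
tool yaw(x) -54.3 shift cm [ 0.35 -0.95  0.52] twist -0.09551870273648433
0.6464149148571285
```

View pics/wrist6.png

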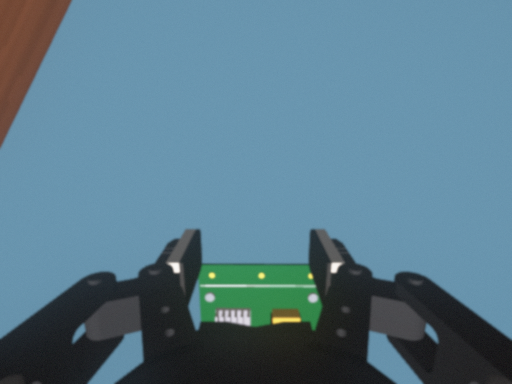

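View pics/scene6z.png

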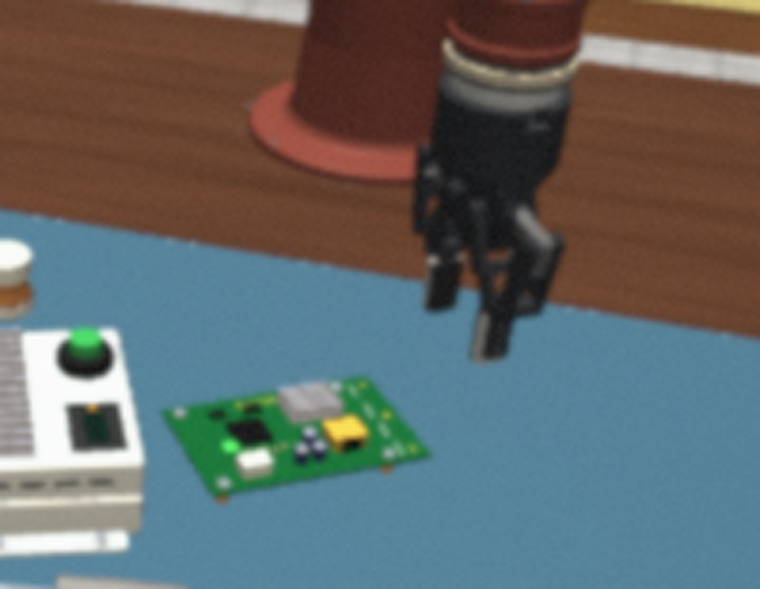

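View pics/top6z.png

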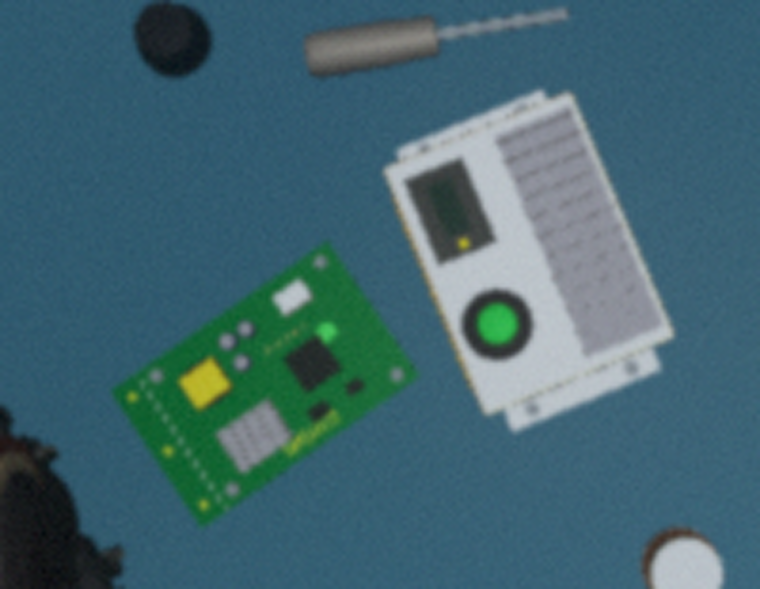

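The top view is now clear. Board corners in the crop are (328,242), (415,375), (205,527) and (115,388), and the fingers are open behind the tail.

```bash
python3 - <<'E'
from h import *
from plant import *
b=zo([(328,242),(415,375),(205,527),(115,388)],120,130,3.8)
l=zo([(572,93),(673,337),(487,415),(384,170)],120,130,3.8)
x,r=fit([(TOP,BT,b)],[.49,.03,-1.0]); print(np.round(x,4),np.degrees(x[2]),bl(x),np.round(r,1).tolist())
y,r=fit([(TOP,LT,l)],[.558,-.11,-1.1]); print(np.round(y,4),np.degrees(y[2]),np.round(r,1).tolist())
bx=np.array([np.cos(x[2]),np.sin(x[2])]); p=np.array(x[:2])-bx*(.073+.011+.015)
go(state(),[*p,.02],np.degrees(x[2]))
E
```

```text
[ 0.487   0.0314 -0.9502] -54.44190606376363 u -161.3 v -8.5 mm th 12.43 deg [[0.0, -0.6], [1.6, 0.0], [-0.6, 0.1], [-1.1, 0.4]]
[ 0.5575 -0.1136 -1.1657] -66.79000673596612 [[-0.1, -0.7], [1.0, 0.3], [-0.5, 0.8], [-0.4, -0.5]]
tool yaw(x) -54.35 shift cm [1.16 4.32 0.28] twist 0.09337969887818076
```

```bash
python3 -m crank '[[[0.3,0.5,2.5,0.3,0],[0.3,0,2.5,0,0],[0.3,0,0.3,0,0],[0.3,0,0.2,0,0],[0.3,0,0.2,0,0],[0.3,0,0,0,0]]]'; python3 -m crank '[[[0.3,0,0.2,0,0],[0.3,0,0,0,0]]]'; python3 -m crank '[[[0.3,0,0.15,0,0],[0.3,0,0,0,0]]]'
```

```text
time: 8.07
tool_pos: [0.4261, 0.1175, 0.007]
tool_rot: [0.629, -0.629, 0.322, -0.323]
contact_force: [0.5, -0.1, 0.4]
gripper_width: 0.648
time: 8.32
tool_pos: [0.4255, 0.1174, 0.0043]
tool_rot: [0.629, -0.629, 0.323, -0.323]
contact_force: [-0.2, -0.6, 0.5]
gripper_width: 0.655
time: 8.57
tool_pos: [0.4254, 0.1174, 0.0026]
tool_rot: [-0.629, 0.629, -0.323, 0.322]
contact_force: [-0.4, 0.2, -0.1]
gripper_width: 0.648
```

```bash
for i in 1 ; do python3 -m crank '[[[0.3,0,0.15,0,0],[0.3,0,0,0,0]]]'; python3 -m crank '[[[0.3,0,0.1,0,0],[0.3,0,0,0,0]]]'; done; python3 - <<'E'
from plant import *
import cv2
f=grab_frame("scene");a=f["frame"][150:250,270:400,::-1]; cv2.imwrite("pics/scene7z.png",cv2.resize(a,None,fx=5.8,fy=5.8,interpolation=cv2.INTER_CUBIC))
E
```

```text
time: 8.82
tool_pos: [0.4254, 0.1174, 0.0011]
tool_rot: [-0.629, 0.629, -0.323, 0.322]
contact_force: [0.9, 0.3, -1.0]
gripper_width: 0.647
time: 9.07
tool_pos: [0.4255, 0.1174, 0.0002]
tool_rot: [-0.629, 0.629, -0.323, 0.323]
contact_force: [0.2, 0.0, 0.3]
gripper_width: 0.652
```

View pics/scene7z.png

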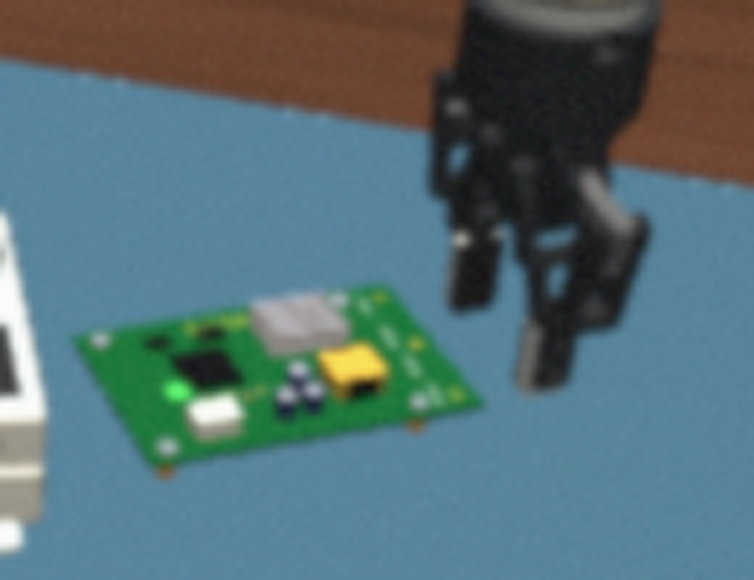

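```bash
python3 -m crank '[[[0.3,0,0.15,0,0],[0.3,0,0,0,0]]]'; python3 -m crank '[[[0.3,0,0.1,0,0],[0.3,0,0,0,0]]]'; python3 -m crank '[[[0.3,0,0.1,0,0],[0.3,0,0,0,0]]]'
```

```text
time: 9.38
tool_pos: [0.4254, 0.1174, -0.0014]
tool_rot: [-0.629, 0.629, -0.323, 0.322]
contact_force: [-0.5, 0.7, -0.1]
gripper_width: 0.653
time: 9.62
tool_pos: [0.4256, 0.1174, -0.0021]
tool_rot: [0.629, -0.629, 0.323, -0.323]
contact_force: [-0.6, -0.6, 1.2]
gripper_width: 0.649
time: 9.88
tool_pos: [0.4257, 0.1174, -0.0021]
tool_rot: [-0.629, 0.629, -0.323, 0.322]
contact_force: [-4.4, -0.9, 9.3]
gripper_width: 0.651
```

The mat was touched at TCP z = -2.1 mm (9 N), which puts the tips 4 mm above the TCP at this opening. I'll raise to a tip height of about 6.5 mm and approach.

```bash
python3 -m crank '[[[0.3,0,-0.55,0,0],[0.3,0,0,0,0]]]'; python3 - <<'E'
from h import *
from plant import *
s=state(); x=[.4872,.0314,-.952]
d=s["tool_pos"][:2]-np.array(x[:2]); bx=np.array([np.cos(x[2]),np.sin(x[2])]); by=np.array([-bx[1],bx[0]])
print("tool in board mm",d@bx*1e3,d@by*1e3,"z",s["tool_pos"][2]); go(s,[0.43,.11,.0025],np.degrees(x[2]))
E
```

```text
time: 10.12
tool_pos: [0.4259, 0.1174, 0.0027]
tool_rot: [0.629, -0.629, 0.322, -0.323]
contact_force: [0.6, 0.5, -0.5]
gripper_width: 0.649
tool in board mm -105.61022003203924 -0.003183590914001306 z 0.00268338795068564
tool yaw(x) -54.29 shift cm [ 0.84  0.02 -0.1 ] twist 0.2588786266273644
```

Laterally centred, with a gap of about 21 mm to the tail edge. I'll approach slowly until contact.

```bash
python3 -m crank '[[[0.3,0.5,0,0,0.2],[0.3,0.5,0,0,0],[0.3,0.4,0,0,0],[0.3,0.3,0,0,0],[0.3,0.3,0,0,0],[0.3,0.2,0,0,0],[0.3,0.2,0,0,0]]]'; python3 - <<'E'
from plant import *
import cv2
f=grab_frame("wrist"); cv2.imwrite("pics/wrist8.png",f["frame"][...,::-1])
f=grab_frame("scene");a=f["frame"][150:250,230:360,::-1]; cv2.imwrite("pics/scene8z.png",cv2.resize(a,None,fx=5.8,fy=5.8,interpolation=cv2.INTER_CUBIC))
E
```

```text
time: 11.0
tool_pos: [0.4392, 0.0981, 0.0023]
tool_rot: [0.629, -0.629, 0.324, -0.323]
contact_force: [-1.6, 1.0, 1.0]
gripper_width: 0.653
```

View pics/wrist8.png

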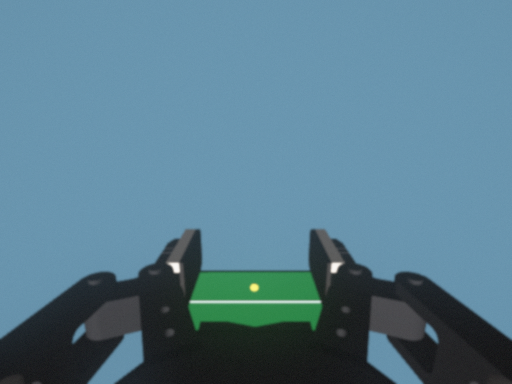

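View pics/scene8z.png

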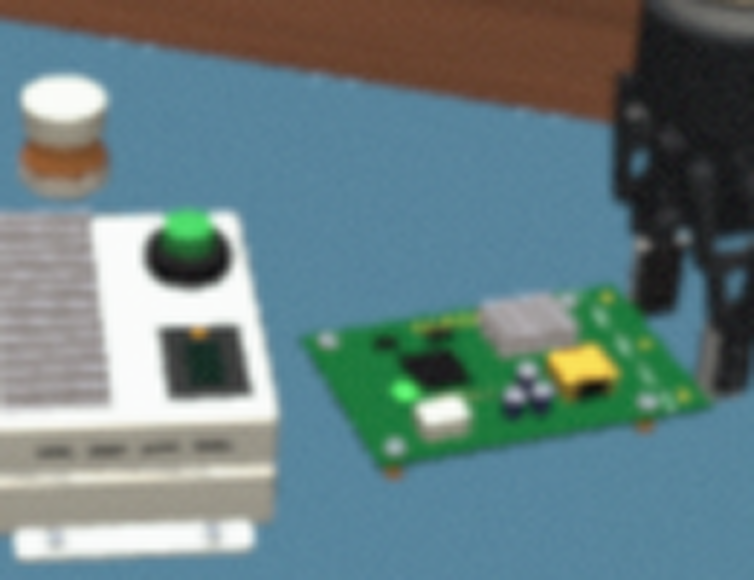

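The tail edge is centred between the fingers (white line 189–321 at row 301), square to them and in contact (about 1.9 N). Now the arc push.

```bash
python3 -m crank '[[[0.3,0.3,0,0.15,1],[0.3,0.3,0,0.15,1],[0.3,0.3,0,0.15,1],[0.3,0.3,0,0.15,1],[0.3,0.3,0,0.15,1],[0.3,0.3,0,0.15,1]]]'; cat > look.py <<'E'
from plant import *
import cv2,sys,numpy as np
k=sys.argv[1]
w=grab_frame("wrist")["frame"][200:,100:412,::-1]; s=grab_frame("scene")["frame"][150:250,210:340,::-1]; t=grab_frame("top")["frame"][150:260,150:310,::-1]
R=lambda a,f: cv2.resize(a,None,fx=f,fy=f,interpolation=cv2.INTER_CUBIC)
w=R(w,1.2); s=R(s,3); t=R(t,4.6)
cv2.imwrite(f"pics/t{k}.png",t)
H=max(w.shape[0],s.shape[0]); o=np.zeros((H,w.shape[1]+s.shape[1],3),np.uint8); o[:w.shape[0],:w.shape[1]]=w; o[:s.shape[0],w.shape[1]:]=s; cv2.imwrite(f"pics/ws{k}.png",o)
E
python3 look.py 9
```

```text
time: 11.85
tool_pos: [0.457, 0.0875, 0.0023]
tool_rot: [-0.611, 0.611, -0.357, 0.357]
contact_force: [-0.2, 1.3, 0.4]
gripper_width: 0.65
```

View pics/t9.png

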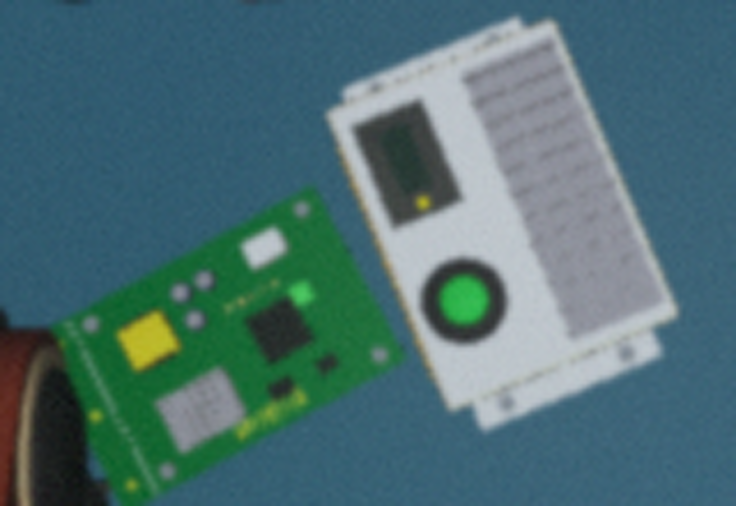

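View pics/ws9.png

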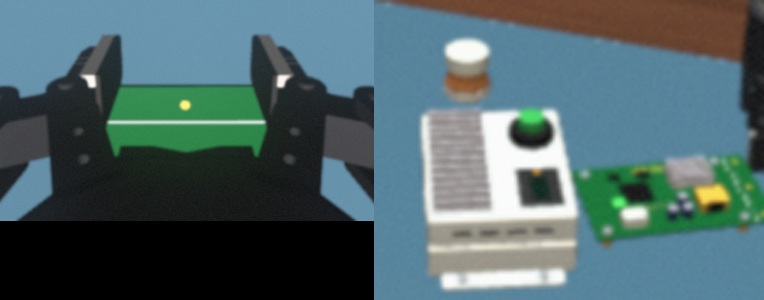

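The lead corners are at (315,187) and (408,352), and the white line runs from (62,325) to (158,497). The board is approaching the mouth.

```bash
python3 - <<'E'
from h import *
from plant import *
b=zo([(315,187),(408,352),(158,497),(65,325)],150,150)
L=BT.copy(); L[2:,0]=-.056; L[2:,1]=[-.045,.045]
x,r=fit([(TOP,L,b)],[.49,.03,-1.0]); print(np.round(x,4),np.degrees(x[2]),bl(x),np.round(r,1).tolist())
s=state(); go(s,[.49,.03,.0025],-66.85)
d=s["tool_pos"][:2]-LAMP; print("tool u v",d@U*1e3,d@V*1e3)
E
```

```text
[ 0.4973  0.015  -1.0423] -59.71701025459513 u -142.1 v -5.5 mm th 7.15 deg [[-0.9, -0.7], [0.0, 1.2], [0.5, -0.2], [0.4, -0.3]]
tool yaw(x) -60.5 shift cm [ 6.61 -0.01  0.03] twist 6.351236502662488
tool u v -224.42381739632327 -13.839975483393617
```

```bash
python3 -m crank '[[[0.3,0.35,0,0.14,0.9],[0.3,0.35,0,0.14,0.9],[0.3,0.35,0,0.14,0.9],[0.3,0.35,0,0.14,0.9],[0.3,0.35,0,0.14,0.9],[0.3,0.35,0,0.14,0.9],[0.3,0.35,0,0.14,0.9]]]'; python3 look.py 10;  python3 - <<'E'
from h import *
from plant import *
s=state(); go(s,[.49,.03,.0025],-66.85)
d=s["tool_pos"][:2]-LAMP; print("tool u v",d@U*1e3,d@V*1e3)
E
```

```text
time: 12.88
tool_pos: [0.4768, 0.0701, 0.0023]
tool_rot: [0.59, -0.59, 0.389, -0.389]
contact_force: [0.4, 1.3, 0.5]
gripper_width: 0.649
tool yaw(x) -66.8 shift cm [ 4.18 -0.01 -0.37] twist 0.051756607931679355
tool u v -200.57736829880878 -2.5579817663467037
```

View pics/t10.png

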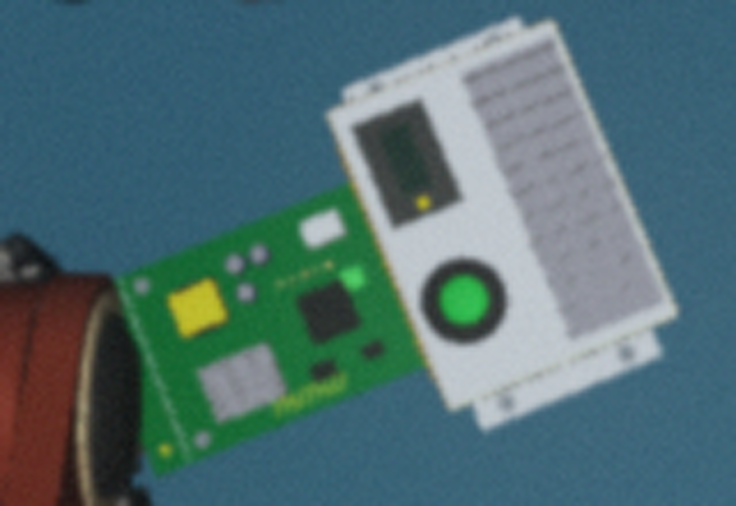

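View pics/ws10.png

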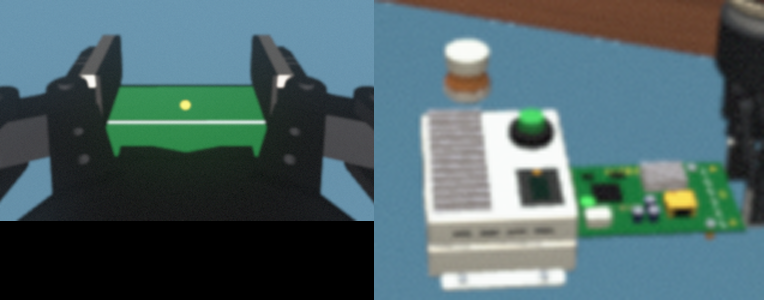

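The board is square to the lamp with its lead just inside the mouth. The left edge runs (120,277)–(350,187) and the right edge (160,475)–(425,370). I'll check the lateral margin.

```bash
python3 - <<'E'
from h import *
P=unproj(TOP,zo([(120,277),(350,187),(160,475),(420,371)],150,150),.014)[:,:2]-LAMP
print(np.round(np.c_[P@U,P@V]*1e3,1))
E
```

```text
[[-172.8   42.9]
 [ -59.1   40.9]
 [-188.7  -48.2]
 [ -61.2  -49.8]]
```

```bash
python3 -m crank '[[[0.3,0.4,0,0.02,0],[0.3,0.4,0,0.02,0],[0.3,0.4,0,0.02,0],[0.3,0.4,0,0.02,0],[0.3,0.4,0,0.02,0],[0.3,0.4,0,0.02,0],[0.3,0.4,0,0.02,0],[0.3,0.4,0,0.02,0]]]'; python3 -m crank '[[[0.3,0.4,0,0.01,0],[0.3,0.4,0,0.01,0],[0.3,0.4,0,0.01,0],[0.3,0.4,0,0.01,0],[0.3,0.4,0,0.01,0],[0.3,0.4,0,0.01,0],[0.3,0.4,0,0.01,0]]]'; python3 look.py 11;  python3 - <<'E'
from h import *
from plant import *
s=state(); go(s,[.49,.03,.0025],-66.85)
d=s["tool_pos"][:2]-LAMP; print("tool u v",d@U*1e3,d@V*1e3)
E
```

```text
time: 14.02
tool_pos: [0.4908, 0.0412, 0.0023]
tool_rot: [-0.59, 0.59, -0.389, 0.389]
contact_force: [1.0, 1.3, 0.4]
gripper_width: 0.648
time: 14.9
tool_pos: [0.5025, 0.0158, 0.0023]
tool_rot: [0.59, -0.59, 0.389, -0.389]
contact_force: [0.1, 2.6, 0.8]
gripper_width: 0.648
tool yaw(x) -66.79 shift cm [-1.84 -0.02 -0.59] twist 0.05739490041418094
tool u v -140.45608267650587 -0.2886300537533461
```

View pics/t11.png

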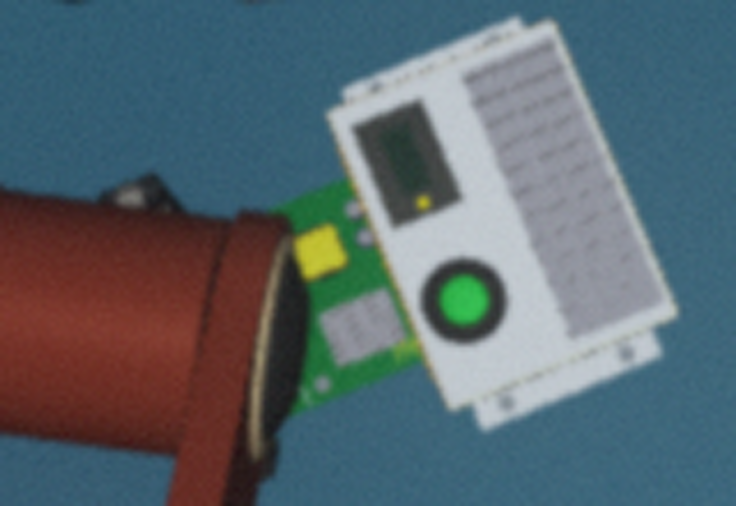

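View pics/ws11.png

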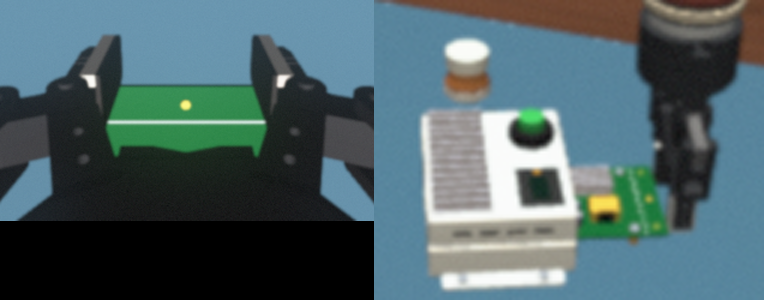

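It's going in square and centred; about 30 mm remain.

```bash
python3 -m crank '[[[0.3,0.4,0,0,0],[0.3,0.4,0,0,0],[0.3,0.4,0,0,0],[0.3,0.4,0,0,0],[0.3,0.3,0,0,0],[0.3,0.3,0,0,0],[0.3,0.2,0,0,0]]]'; python3 -m crank '[[[0.3,0.15,0,0,0],[0.3,0.15,0,0,0]]]';  python3 - <<'E'
from h import *
from plant import *
s=state(); go(s,[.49,.03,.0025],-66.85)
d=s["tool_pos"][:2]-LAMP; print("tool u v",d@U*1e3,d@V*1e3, s["contact_force"][:2]@U)
E
```

```text
time: 15.92
tool_pos: [0.5119, -0.0062, 0.0023]
tool_rot: [-0.59, 0.59, -0.389, 0.389]
contact_force: [-0.6, 3.0, -0.3]
gripper_width: 0.649
time: 16.18
tool_pos: [0.513, -0.0088, 0.0023]
tool_rot: [-0.59, 0.59, -0.389, 0.389]
contact_force: [-0.4, 1.8, 0.1]
gripper_width: 0.65
tool yaw(x) -66.78 shift cm [-4.48 -0.02 -0.58] twist 0.07324160708998306
tool u v -114.05070518380056 -0.30066351043941586 -1.8201688819778525
```

```bash
python3 -m crank '[[[0.3,0.1,0,0,0],[0.3,0.1,0,0,0]]]';python3 -m crank '[[[0.3,0.1,0,0,0],[0.3,0,0,0,0]]]'; python3 -m crank '[[[0.3,0.1,0,0,0],[0.3,0,0,0,0]]]'
```

```text
time: 16.42
tool_pos: [0.5138, -0.0106, 0.0023]
tool_rot: [0.59, -0.59, 0.389, -0.389]
contact_force: [-0.8, 1.8, 0.6]
gripper_width: 0.657
time: 16.68
tool_pos: [0.5143, -0.0117, 0.0023]
tool_rot: [-0.59, 0.59, -0.389, 0.389]
contact_force: [-0.4, 1.3, 0.6]
gripper_width: 0.649
time: 16.92
tool_pos: [0.5146, -0.0126, 0.0023]
tool_rot: [-0.59, 0.59, -0.389, 0.389]
contact_force: [-0.1, 0.9, 1.1]
gripper_width: 0.653
```

```bash
python3 -m crank '[[[0.3,0.1,0,0,0],[0.3,0,0,0,0]]]';python3 -m crank '[[[0.3,0.1,0,0,0],[0.3,0,0,0,0]]]'
```

```text
time: 17.18
tool_pos: [0.515, -0.0134, 0.0023]
tool_rot: [0.59, -0.59, 0.389, -0.389]
contact_force: [-0.9, 1.8, 1.0]
gripper_width: 0.653
time: 17.42
tool_pos: [0.515, -0.0136, 0.0022]
tool_rot: [0.591, -0.59, 0.39, -0.389]
contact_force: [-1.4, 5.5, 2.5]
gripper_width: 0.65
```

```bash
python3 -m crank '[[[0.3,0.05,0,0,0],[0.3,0,0,0,0]]]'; python3 look.py 12;  python3 - <<'E'
from h import *
from plant import *
s=state(); print(s["contact_force"],s["ft_torque"])
d=s["tool_pos"][:2]-LAMP; print("tool u v",d@U*1e3,d@V*1e3, s["contact_force"][:2]@U)
E
```

```text
time: 17.68
tool_pos: [0.515, -0.0136, 0.0022]
tool_rot: [0.591, -0.59, 0.39, -0.388]
contact_force: [-2.4, 6.6, 2.5]
gripper_width: 0.651
[-2.98823859  6.56789676  2.83229181] [0.99130253 0.40534138 0.00324532]
tool u v -108.9011624762132 -0.3216525617165685 -7.21377879801497
```

View pics/ws12.png

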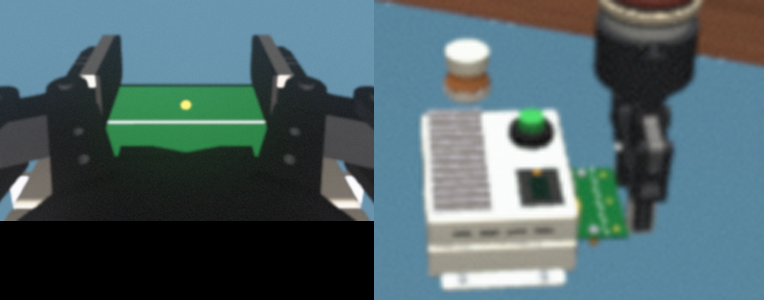

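The board is firmly home: 7 N, tool stalled, tail square. Now I retreat straight back, rise and check.

```bash
python3 -m crank '[[[0.3,-0.2,0,0,0],[0.3,-1,0,0,0],[0.3,-3,0,0,0],[0.3,-2,-2,0,0],[-1,-1,-4,0,0],[-1,0,-5,0,0],[-1,0,-2,0,0],[-1,0,0,0,0]]]'; python3 look.py 13; python3 - <<'E'
from plant import *
import cv2,numpy as np
f=grab_frame("wrist"); cv2.imwrite("pics/w13.png",f["frame"][...,::-1]); np.save("w13.npy",np.array(f["pose"]))
E
```

```text
time: 18.82
tool_pos: [0.4887, 0.0515, 0.1346]
tool_rot: [0.591, -0.59, 0.387, -0.391]
contact_force: [-0.4, -0.5, 0.3]
gripper_width: -0.003
```

View pics/t13.png

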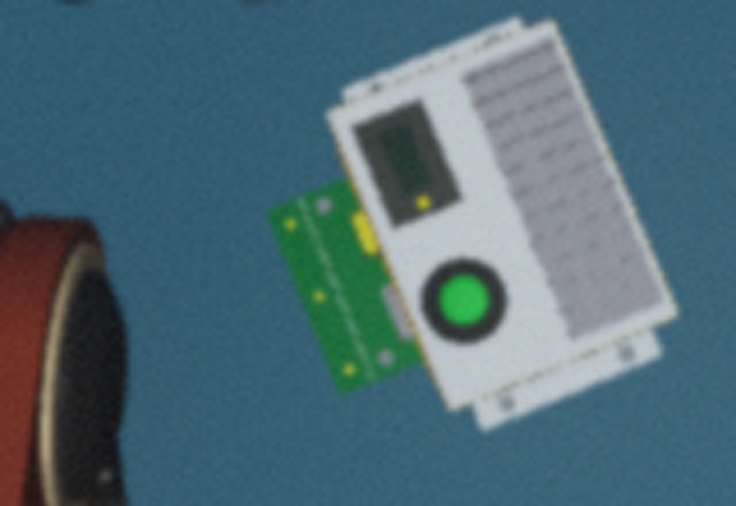

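View pics/ws13.png

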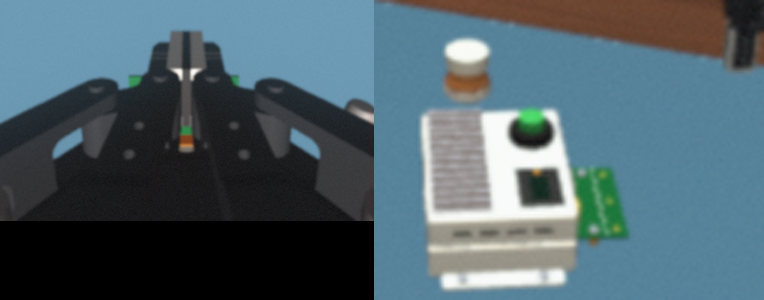

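View pics/w13.png

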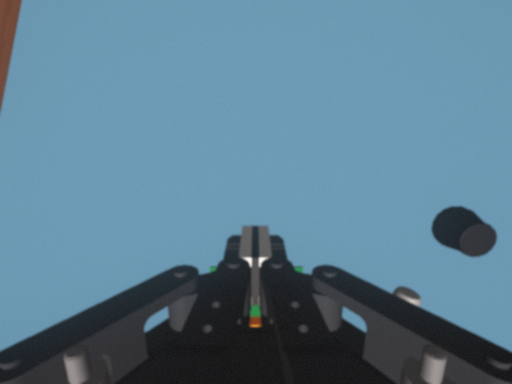

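The top view shows the tail corners at (268,210) and (343,395), with the button at (464,299). I'll check the tail depth and locate the button.

```bash
python3 - <<'E'
from h import *
from plant import *
P=unproj(TOP,zo([(268,210),(343,395)],150,150),.014)[:,:2]-LAMP
print(np.round(np.c_[P@U,P@V]*1e3,1), "want u -99")
b1=unproj(TOP,zo([(464,299)],150,150),.078)[0]; b2=unproj(SC,zo([(241,153)],210,155),.078)[0]; print(b1,b2)
t=(b1+b2)/2; d=t[:2]-LAMP; print(d@U*1e3,d@V*1e3)
s=state(); go(s,[t[0],t[1],.10])
E
```

```text
[[-98.2  45.6]
 [-97.9 -46.5]] want u -99
[ 0.51905462 -0.09765863  0.078     ] [ 0.51958596 -0.09857532  0.078     ]
-29.471880658525613 -29.580368602088708
tool yaw(x) -66.79 shift cm [15.06  3.02 -2.82] twist None
```

```bash
python3 -m crank '[[[-1,4,0,-0.8,0],[-1,4,0,-1,0],[-1,4,0,-1,0],[-1,3,0,0,0],[-1,0,1.5,0,0],[-1,0,1.5,0,0],[-1,0,0,0,0]]]'; python3 look.py 14; python3 - <<'E'
from h import *
from plant import *
go(state(),[.5193,-.0981,.078])
E
```

```text
time: 19.9
tool_pos: [0.5183, -0.0959, 0.0991]
tool_rot: [-0.59, 0.591, -0.391, 0.387]
contact_force: [-0.6, 0.5, 0.2]
gripper_width: 0.001
tool yaw(x) -66.72 shift cm [ 0.08  2.42 -0.16] twist None
```

View pics/ws14.png

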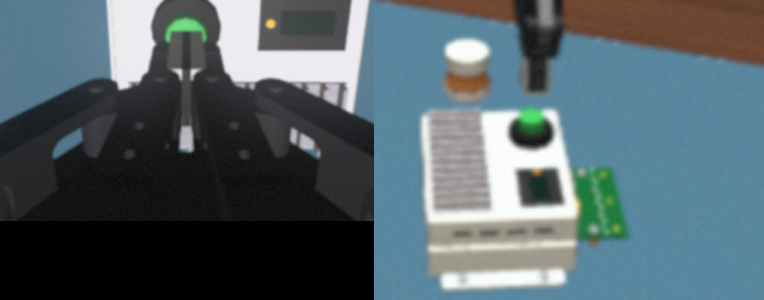

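The shut fingertips sit over the button and are laterally centred on it (both at x=186 in the crop). I'll press down gradually.

```bash
python3 -m crank '[[[-1,0.1,0.5,-0.1,0],[-1,0,0.5,0,0],[-1,0,0.5,0,0],[-1,0,0.4,0,0],[-1,0,0.2,0,0],[-1,0,0.2,0,0],[-1,0,0,0,0]]]'; python3 -m crank '[[[-1,0,0.2,0,0],[-1,0,0,0,0]]]'; python3 -m crank '[[[-1,0,0.1,0,0],[-1,0,0,0,0]]]'
```

```text
time: 20.92
tool_pos: [0.52, -0.0988, 0.0792]
tool_rot: [-0.59, 0.59, -0.389, 0.389]
contact_force: [-1.0, -0.2, 0.3]
gripper_width: -0.0
time: 21.18
tool_pos: [0.5204, -0.0989, 0.0776]
tool_rot: [0.59, -0.59, 0.389, -0.389]
contact_force: [1.0, 0.3, 2.5]
gripper_width: 0.002
time: 21.42
tool_pos: [0.5204, -0.0989, 0.0766]
tool_rot: [0.59, -0.59, 0.389, -0.389]
contact_force: [0.6, 0.0, 1.9]
gripper_width: 0.001
```

```bash
python3 -m crank '[[[-1,0,0.15,0,0],[-1,0,0.15,0,0],[-1,0,0,0,0]]]'; python3 -m crank '[[[-1,0,0.1,0,0],[-1,0,0,0,0]]]'; python3 -m crank '[[[-1,0,0.1,0,0],[-1,0,0,0,0]]]'
```

```text
time: 21.8
tool_pos: [0.5204, -0.0989, 0.0735]
tool_rot: [0.59, -0.59, 0.389, -0.389]
contact_force: [0.1, 0.6, 4.3]
gripper_width: -0.004
time: 22.05
tool_pos: [0.5204, -0.0989, 0.0726]
tool_rot: [0.59, -0.59, 0.389, -0.389]
contact_force: [0.8, 0.5, 4.7]
gripper_width: 0.001
time: 22.3
tool_pos: [0.5204, -0.0989, 0.072]
tool_rot: [0.59, -0.59, 0.389, -0.389]
contact_force: [-0.8, -0.0, 7.5]
gripper_width: 0.0
```

One more small step to confirm it has bottomed out.

```bash
python3 -m crank '[[[-1,0,0.1,0,0],[-1,0,0,0,0],[-1,0,0,0,0]]]'
```

```text
time: 22.68
tool_pos: [0.5204, -0.0989, 0.0719]
tool_rot: [-0.59, 0.59, -0.389, 0.389]
contact_force: [-3.4, 0.8, 11.2]
gripper_width: 0.003
```

Force jumped to 11 N and the tip stalled at z = 0.0719, so the button is fully down. I'll release, retreat and take a last look.

```bash
python3 -m crank '[[[-1,0,-0.3,0,0],[-1,0,-0.5,0,0],[-1,0,-2,0,0],[-1,0,-4,0,0],[-1,-3,-3,0,0],[-1,-6,0,0,0],[-1,-6,0,0,0],[-1,-4,0,0,0]]]'; python3 -m crank '[[[-1,0,0,0,0],[-1,0,0,0,0],[-1,0,0,0,0],[-1,0,0,0,0]]]'; python3 look.py 15; python3 - <<'E'
from plant import *
import cv2
f=grab_frame("scene"); cv2.imwrite("pics/scene15.png",f["frame"][...,::-1])
E
```

```text
time: 23.68
tool_pos: [0.443, 0.0776, 0.167]
tool_rot: [-0.59, 0.591, -0.39, 0.388]
contact_force: [-0.4, 0.0, 0.6]
gripper_width: 0.001
time: 24.18
tool_pos: [0.4455, 0.075, 0.1682]
tool_rot: [-0.59, 0.59, -0.39, 0.39]
contact_force: [0.2, -0.1, -0.8]
gripper_width: -0.006
```

View pics/t15.png

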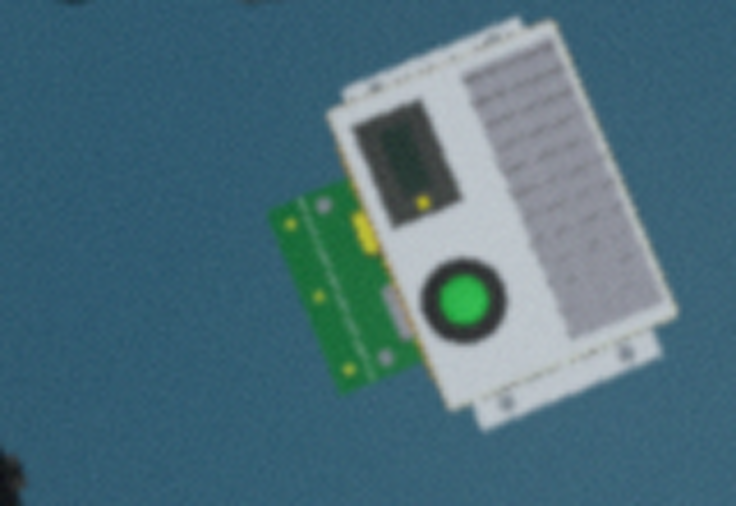

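View pics/scene15.png

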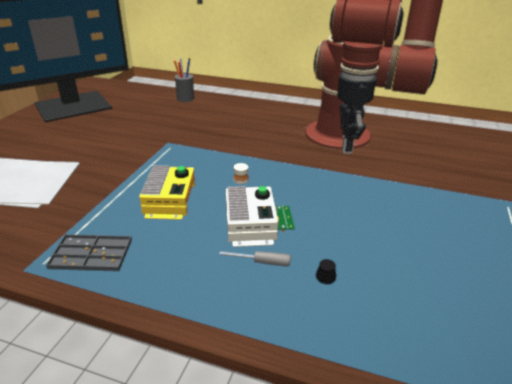

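The board's tail corners are unchanged at (268,210) and (343,395), and the button is up again. The jar at (241,171), loupe at (326,271) and screwdriver at (255,258) are where they started, and the arm is clear.

```bash
python3 -c "
from plant import *
print(job_done())"
```

```text
the job is handed in; nothing more can be done
None
```

The board is home under the curing lamp and the start button has been pressed and released. I handed the job in at about 24 s of the 72 s allowed.

**Pushing the board:**
- It started about 17° off the lamp's axis. I nudged its bare left edge with the shut fingertips, which turned it about 4°.
- I then pushed the tail edge with two fingertips along a curve to square it up, and straight in until it stopped.
- The force while sliding was 1–3 N. At the back wall it rose to about 7 N and the tool stopped moving.

**Pressing the button:** It travelled about 6 mm. At the bottom the force rose to 11 N and the tip stalled at z = 0.072 m, then I let it come up.

**Last checks:**
- **Board:** After I backed off, both tail corners measured 98 mm in front of the lamp's centre, where 99 mm is expected when home. They agreed to within 0.3 mm, so the board is square. They looked unchanged after the button press. I could not see the leading edge inside the lamp, so flush rests on these measurements and the stop force.
- **Button:** It looked up again in the top and scene views.
- **Other items:** The jar, loupe and screwdriver looked unmoved.
- **Arm:** It was clear of everything at hand-in.

None of the checks failed. The largest disagreement was about 1° and 2 mm between the cameras on the board's starting pose, which is about the calibration limit. While finding the fingertip height I touched the mat once, at about 9–10 N, clear of all objects.

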